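# Pull the starter knob of the fume extractor

### The job

Start the fume extractor: of the three small grey control boxes fixed to the bench, find the one with the round mushroom-shaped pull knob (not the bar-shaped selector or the low push button), take the knob by its head and pull it straight up against its spring, all the way out. Hold it out for about a second, then let go so that it springs back in and rests there.

Things in the scene. Friction and masses are not known exactly. Their poses are not given: they have to be found in the camera images.
- pull_knob (a joint): how far the pull knob stands out of its box, in m: 0 = in, at rest (the start), 0.020 = fully out. Slides straight up (world z), does not turn. A spring draws it back with 4 N at rest, rising evenly to 9 N fully out; let go, it returns to 0 by itself. A firm stop ends the travel at 20 mm: do not drag on beyond it. The two boxes beside it, up to 80 mm high, carry a bar-shaped selector and a low button
- pull_knob_grip (a point): centre of the pull knob's head, moves with it. Black ribbed mushroom head 36 mm wide, 18 mm high (9 mm either way, plus a 3 mm dome) on a steel neck 14 mm thick, with a 20 mm wide collar 4 mm high under the head. Knob in: at z = 0.077, 27 mm above the box top. Grey box 64 x 64 x 50 mm, fixed to the bench; on it a steel ring 34 mm wide, 4 mm high round the neck
Not all that is in view belongs to the job. What is shaped like the part that bears pull_knob but pink is not meant.

How it is judged (in metres and radians):
On the way:
1. the pull knob is pulled out at least 14 mm of its 20 mm and held there for 0.3 s (value of joint pull_knob above 0.014 m), for 0.3 s.
At the end, for the whole second after the job is handed in: after the pull (at least 14 mm out, held for 0.3 s) the knob is back in its box to within 3 mm, at rest and let go (value of joint pull_knob below 0.003 m and velocity of joint pull_knob between -0.01 and 0.01 m/s); the robot touches nothing.
It also fails if it takes over 24 s, if anything falls off the work surface, if the arm or the gripper's body presses on something with over 40 N, if the wrist force passes 120 N, or if a joint passes its speed limit or range.

### The arm

A 6-joint arm with a two-finger parallel gripper is mounted at the origin on the work surface; the furniture and walls round the work are solid. World frame = base frame: x ahead of the robot, y to its left, z up, the work surface at z = 0. Lengths are in mm, angles in rad, forces in N, time in s.
With the tool pointing down it reaches from about 350 to 1000 mm from the base axis. Payload 7.1 kg.
Tool frame: the origin (TCP) lies midway between the tips of the shut fingers; the grasp point (between the pads) lies behind it (ctrl.tcp_to_grasp is the y of the grasp point in the tool frame, in mm); y points along the fingers, x is the direction in which the jaws open and shut, and the axes are right-handed (so a half turn about y gives the same grasp; the last joint's range is limited). The gripper opens to 85 mm and grips with 20 to 120 N. Pads are 22 mm wide; open, the fingers measure 114 mm over their backs; the gripper's body (76 mm by 85 mm) begins 54 mm behind the grasp point. The pads swing forward as they close: fully open they stand 13 mm farther back than shut.
Start: joints at [1.328, 0.423, 1.63, -0, 1.089, -0.019], TCP at [138.679, 609.404, 231.319] pointing down, gripper open.
Joint ranges: [-3, 3], [-0.9, 2.11], [0.09, 2.58], [-1.31, 4.45], [0.11, 2.69], [-2.54, 2.54]. Speed limits (rad/s): [2.39, 2.39, 3.01, 3.14, 3.14, 3.14].

### API

Orientations are given as a rotation vector (axis times angle).
In Python, from station import ctrl, imaging gives the robot as it stands. Calls block until the motion is done:
- ctrl.reach(position, orientation): joint-space move of the TCP to a pose.
- ctrl.move_straight(position, rot=None, v=150, until_force=None): straight line of the TCP; rot=None keeps the orientation; v is the mean speed in mm/s. With until_force (N) it stops when the force on the tool has changed by that much, and returns True; else False.
- ctrl.move_joints(angles): joint-space move.
- ctrl.set_gripper(opening, squeeze=None): opening from 0.0 (shut) to 1.0 (fully open); squeeze is the grip in N (None keeps the last); returns when the fingers have stopped.
- ctrl.pause(seconds).
- ctrl.ik(position, orientation): joint angles nearest the present ones, or None.
- imaging.capture(name): name is "scene" or "top" or "wrist"; returns a dict with "pixels" (420x560x3 uint8, red, green, blue), "fx", "fy", "cx", "cy" (pixels), "origin" and "rotation" of the camera in the world. Camera axes: x right, y down, z forward; pixel columns grow to the right and rows downward; lengths in mm; the calibration is good to about 2 mm. A picture is of the moment at which its call begins. There is no depth.
A pose or a line that the arm cannot do raises ctrl.Unreachable and nothing moves.
- ctrl.close_job(): hands the job in, once; it reports no verdict.
Readings, each from a call of its own:
- ctrl.current_clock(): time.
- ctrl.current_joint_positions(): joint angles.
- ctrl.current_qd(): joint speeds.
- ctrl.current_effort(): joint torques, N m.
- ctrl.current_position(): TCP position.
- ctrl.current_orientation(): TCP orientation.
- ctrl.current_ft_force(): force on the tool from outside, world axes, zero at the start.
- ctrl.current_torque(): the same for the moment, N m.
- ctrl.current_grip_width(): opening from 0.0 (shut) to 1.0 (fully open).
Only numpy, scipy, OpenCV 4.12 (cv2) and the standard library are available. Lean on these libraries where they do the work, as an engineer would, in place of code of your own. Each camera call takes 0.05 s, during which the arm holds its last target.

## Working session

There is one attempt and no reset: what is moved stays moved. The work goes in short steps, each a Python script; the robot and the scene stay as the last script left them, time stands still between calls to the robot, and variables do not carry over. Pictures are saved under pics/ and viewed, and the job is handed in when it is done.

```bash
mkdir -p pics; python3 - <<'E'
from station import ctrl, imaging
import cv2,pickle
d={}
for n in("scene","top","wrist"):
    c=imaging.capture(n); d[n]=c; cv2.imwrite(f"pics/{n}0.png",c["pixels"][:,:,::-1]); print(n,c["fx"],c["cx"],c["cy"],c["origin"],c["rotation"])
pickle.dump(d,open("d0.pkl","wb"))
print(ctrl.current_clock(),ctrl.tcp_to_grasp,ctrl.current_orientation())
E
```

```text
scene 438.88498176260816 283.3852627208474 204.78429561942568 [-233.85711514  787.24624986  453.13150212] [-1.18603524  1.96299884 -1.19248761]
top 478.5934076507374 273.725001031808 211.3930225725216 [297.09559413 445.49814135 908.79402539] [-2.17064831  2.12117704 -0.10906642]
wrist 348.28426117603016 278.9079311242107 213.08443427534974 [ 62.23835173 626.76059516 374.38947609] [2.2550796  1.79948442 0.27903221]
0.15 -18.700000000000003 [-1.30753366 -1.04208489  1.04370395]
```

View pics/scene0.png

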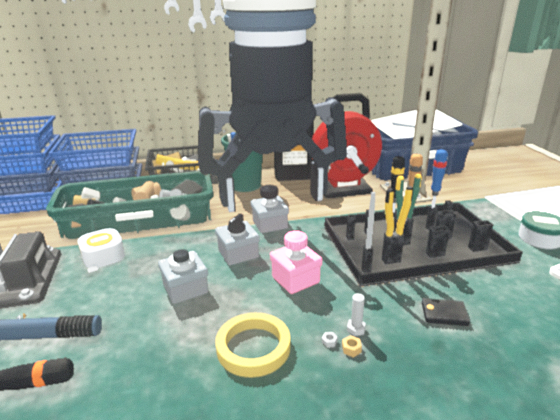

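View pics/top0.png

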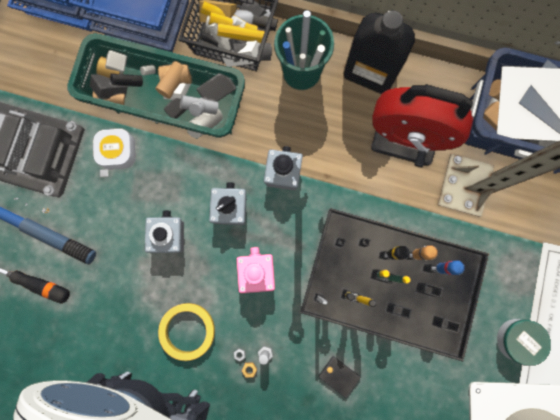

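View pics/wrist0.png

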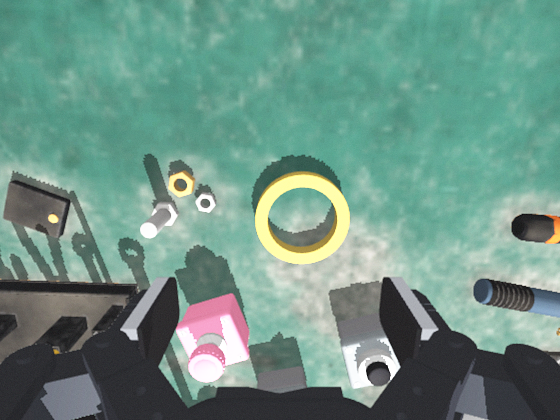

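```bash
python3 - <<'E'
import cv2,pickle,numpy as np
d=pickle.load(open("d0.pkl","rb"))
t=d["top"]["pixels"][130:290,130:320,::-1]; s=d["scene"]["pixels"][170:310,150:340,::-1]
cv2.imwrite("pics/t1.png",cv2.resize(t,None,fx=4,fy=3.7,interpolation=2)[:600]);cv2.imwrite("pics/s1.png",cv2.resize(s,None,fx=4,fy=4,interpolation=2))
from scipy.spatial.transform import Rotation as R
def ray(c,u,v,z):
    r=R.from_rotvec(c["rotation"]).as_matrix()@np.array([(u-c["cx"])/c["fx"],(v-c["cy"])/c["fy"],1]); o=np.array(c["origin"]); return (o+r*(z-o[2])/r[2]).round(1)
for p in((284,163),(227,204),(160,233)): print(p,ray(d["top"],*p,86))
for p in((269,190),(181,256)): print(p,ray(d["scene"],*p,86))
E
```

```text
(284, 163) [486. 450.  86.]
(227, 204) [411.3 547.6  86. ]
(160, 233) [358.1 662.   86. ]
(269, 190) [475.1 456.1  86. ]
(181, 256) [328.3 673.3  86. ]
```

View pics/t1.png

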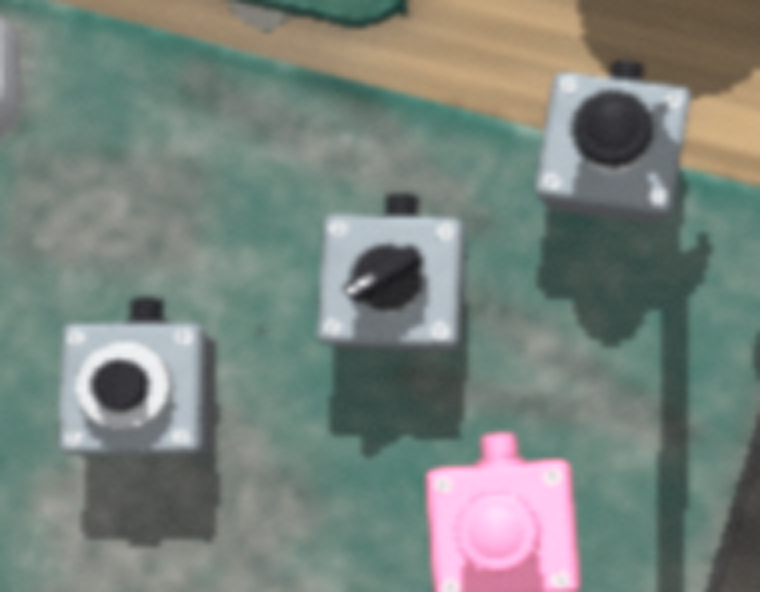

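View pics/s1.png

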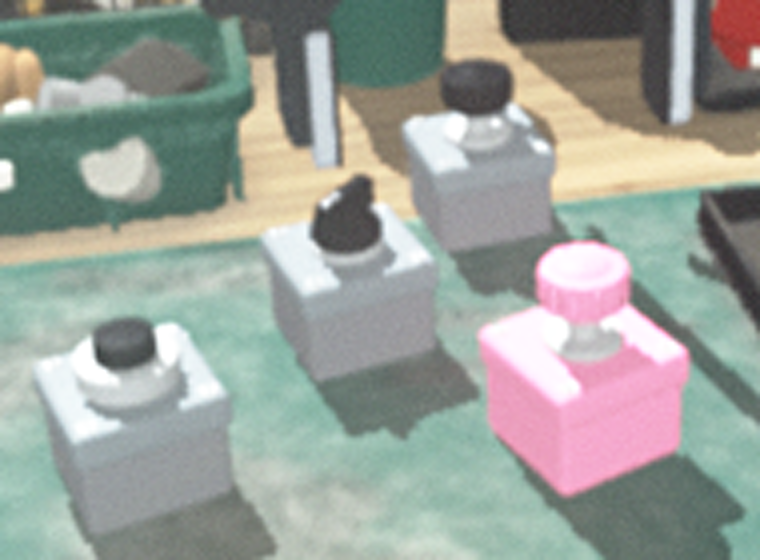

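```bash
cat > h.py <<'E'
import numpy as np
from scipy.spatial.transform import Rotation as R
def ray(c,u,v,z):
    r=R.from_rotvec(c["rotation"]).as_matrix()@np.array([(u-c["cx"])/c["fx"],(v-c["cy"])/c["fy"],1]); o=np.array(c["origin"]); return (o+r*(z-o[2])/r[2]).round(1)
def ori(a): # tool y down, tool x (jaw) along angle a in plane
    x=np.array([np.cos(a),np.sin(a),0]); y=np.array([0,0,-1.]); return R.from_matrix(np.c_[x,y,np.cross(x,y)]).as_rotvec()
E
python3 - <<'E'
from h import *
from station import ctrl
import pickle
d=pickle.load(open("d0.pkl","rb"))
print(ray(d["top"],283.5,164.3,82),ray(d["scene"],269,191.75,78))
print(R.from_rotvec(ctrl.current_orientation()).as_matrix().round(2))
for n,p in dict(cupbase=(303,80),binL=(215,130),binR=(243,80),traycorner=(333,212)).items(): print(n,ray(d["top"],*p,40))
for a in np.radians(range(-180,180,30)):
    print(np.degrees(a).round(), ctrl.ik([484,450,170],ori(a)))
E
```

```text
[484.6 450.8  82. ] [483.1 452.4  78. ]
[[ 0.22 -0.   -0.98]
 [ 0.98 -0.    0.22]
 [-0.   -1.    0.  ]]
cupbase [657.6 417.8  40. ]
binL [557.2 580.9  40. ]
binR [655.9 531.5  40. ]
traycorner [407.1 358.9  40. ]
-180.0 [ 7.31004261e-01  5.43515921e-01  1.58760621e+00 -4.44089210e-16
  1.01047052e+00 -2.41058839e+00]
-150.0 None
-120.0 None
-90.0 [ 7.31004261e-01  5.43515921e-01  1.58760621e+00 -4.44089210e-16
  1.01047052e+00  2.30180059e+00]
-60.0 [ 7.31004261e-01  5.43515921e-01  1.58760621e+00 -4.44089210e-16
  1.01047052e+00  1.77820181e+00]
-30.0 [ 7.31004261e-01  5.43515921e-01  1.58760621e+00 -4.44089210e-16
  1.01047052e+00  1.25460304e+00]
0.0 [0.73100426 0.54351592 1.58760621 0.         1.01047052 0.73100426]
30.0 [ 7.31004261e-01  5.43515921e-01  1.58760621e+00 -4.44089210e-16
  1.01047052e+00  2.07405486e-01]
60.0 [ 7.31004261e-01  5.43515921e-01  1.58760621e+00 -4.44089210e-16
  1.01047052e+00 -3.16193290e-01]
90.0 [ 0.73100426  0.54351592  1.58760621  0.          1.01047052 -0.83979207]
120.0 [ 7.31004261e-01  5.43515921e-01  1.58760621e+00 -4.44089210e-16
  1.01047052e+00 -1.36339084e+00]
150.0 [ 0.73100426  0.54351592  1.58760621  0.          1.01047052 -1.88698962]
```

```bash
python3 - <<'E'
from h import *
from station import ctrl,imaging
import pickle,cv2
ctrl.reach([484,451.5,170],ori(np.radians(45)))
d={n:imaging.capture(n) for n in("scene","top","wrist")}
for n in ("wrist","scene"): cv2.imwrite(f"pics/{n}2.png",d[n]["pixels"][:,:,::-1])
pickle.dump(d,open("d2.pkl","wb"))
print(ctrl.current_clock(),ctrl.current_position(),ctrl.current_grip_width())
r=R.from_rotvec(d["wrist"]["rotation"]).as_matrix()
c=d["wrist"]; 
for p in ([484,451.5,89],[484,451.5,77]):
    q=r.T@(np.array(p)-c["origin"]);print(q[:2]/q[2]*c["fx"]+[c["cx"],c["cy"]])
E
```

```text
1.7333 [483.06826952 452.58809896 170.34289151] 1.001171258369292
[278.77757277 223.90588909]
[278.77792336 218.31574202]
```

View pics/wrist2.png

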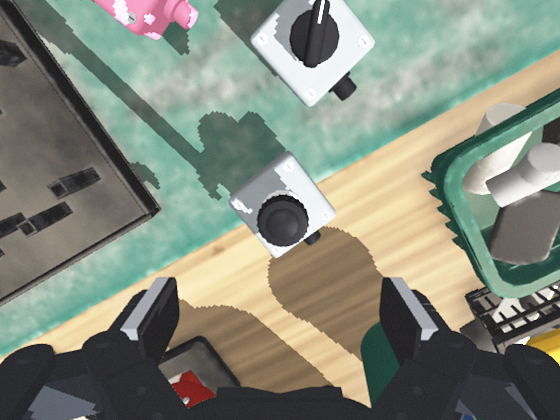

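View pics/scene2.png

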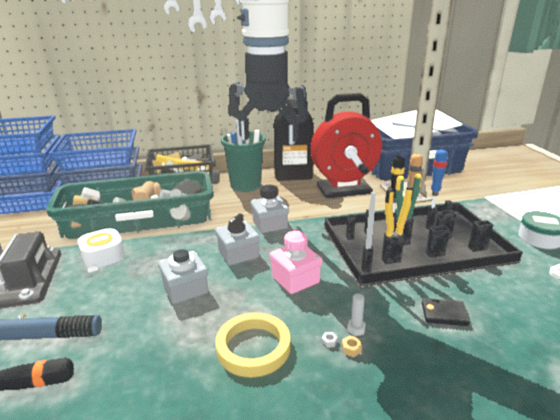

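```bash
python3 - <<'E'
from h import *
from station import ctrl,imaging
import pickle,cv2
d=pickle.load(open("d2.pkl","rb"));c=d["wrist"]
print(ctrl.current_position(),ctrl.current_ft_force())
print(c["origin"],ray(c,283,220,82))
cv2.imwrite("pics/w3.png",cv2.resize(c["pixels"][140:270,210:350,::-1],None,fx=4,fy=4,interpolation=2))
t=d["top"]["pixels"][120:230,200:340,::-1];cv2.imwrite("pics/t3.png",cv2.resize(t,None,fx=4,fy=4,interpolation=2))
E
```

```text
[483.06826952 452.58809896 170.34289151] [ 0.35598849 -0.28469506  1.12874304]
[427.40902981 507.91315155 314.12722162] [485.8 453.9  82. ]
```

View pics/w3.png

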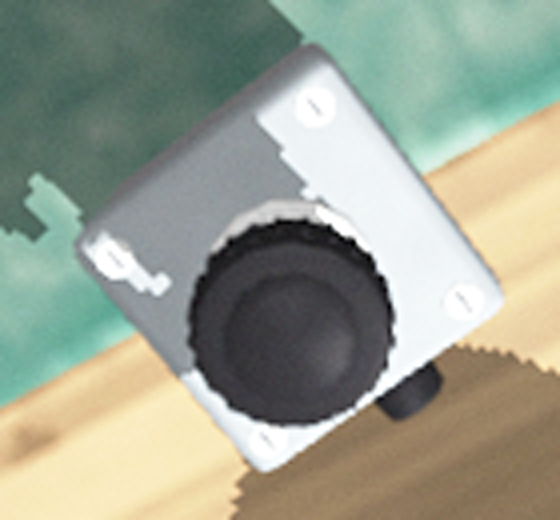

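```bash
python3 - <<'E'
from h import *
from station import ctrl,imaging
import cv2
print(ctrl.move_straight([484.8,452.6,57.5],v=80,until_force=12), ctrl.current_position(),ctrl.current_ft_force())
ctrl.set_gripper(0.0,20)
print(ctrl.current_grip_width(),ctrl.current_position(),ctrl.current_ft_force(),ctrl.current_torque(),ctrl.current_clock())
for n in ("wrist","scene"): 
    p=imaging.capture(n)["pixels"][:,:,::-1]
    if n=="scene": p=cv2.resize(p[100:240,180:370],None,fx=4,fy=4,interpolation=2)
    cv2.imwrite(f"pics/{n}4.png",p)
E
```

```text
False [485.10602912 452.87347842  58.10267641] [ 0.49431225 -0.38224089 -0.25107401]
0.4126663042439235 [485.73690728 453.46328697  58.12204284] [2.99849285 3.12953852 1.49821417] [ 0.43269456 -0.42383526  0.01373768] 3.8
```

View pics/wrist4.png

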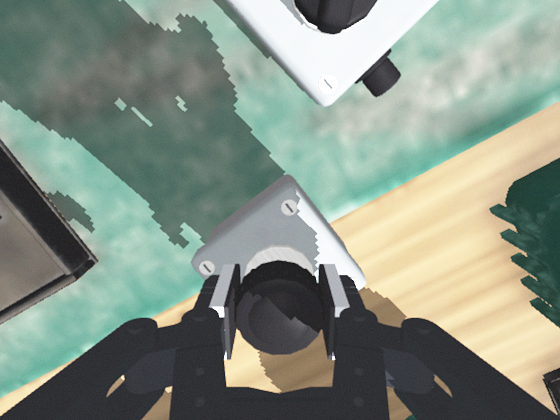

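View pics/scene4.png

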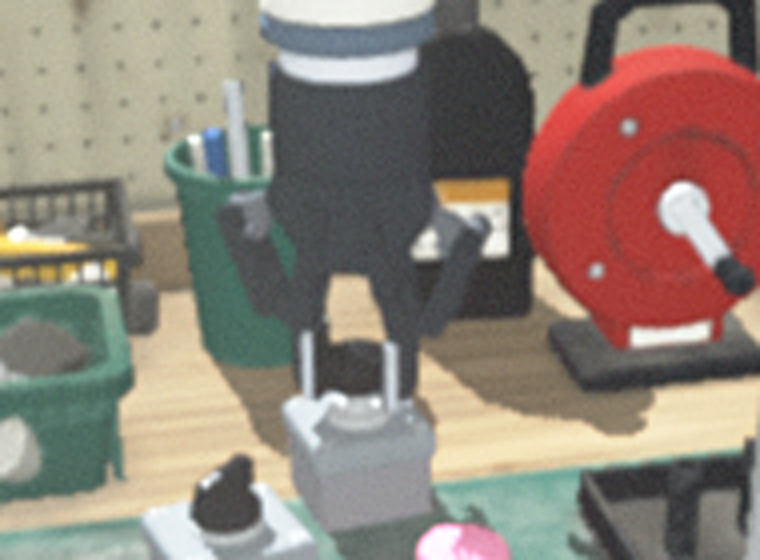

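```bash
python3 - <<'E'
from h import *
from station import ctrl,imaging
import cv2
ctrl.move_straight([485.6,453.4,57.5],v=40)
ctrl.set_gripper(0.0,60)
p0=ctrl.current_position();print(ctrl.current_grip_width(),p0,ctrl.current_ft_force())
for dz in (6,12,17,19):
    print(dz,ctrl.move_straight([485.6,453.4,57.5+dz],v=40,until_force=25),ctrl.current_position(),ctrl.current_ft_force())
c=imaging.capture("scene")["pixels"][:,:,::-1]
cv2.imwrite("pics/s5.png",cv2.resize(c[100:240,180:370],None,fx=4,fy=4,interpolation=2))
ctrl.pause(0.7)
print(ctrl.current_ft_force(),ctrl.current_position(),ctrl.current_clock())
E
```

```text
0.3999101488153954 [485.74292388 453.52197104  58.24583301] [0.1622305  1.3927263  7.04286571]
6 False [485.67463852 453.46033224  62.98772993] [ 4.01376489  3.74833331 -5.85698175]
12 False [485.66415915 453.48404627  68.75231529] [ 3.76179889  4.62535519 -6.4852787 ]
17 False [485.69215052 453.43635659  73.59227424] [ 4.58687246  4.81310307 -7.2997829 ]
19 False [485.6434302  453.45902401  75.39646242] [ 4.63485402  5.05673702 -8.85187656]
[ 4.53499875  5.02854306 -8.32409527] [485.6635491  453.44324067  75.30971655] 6.2417
```

View pics/s5.png

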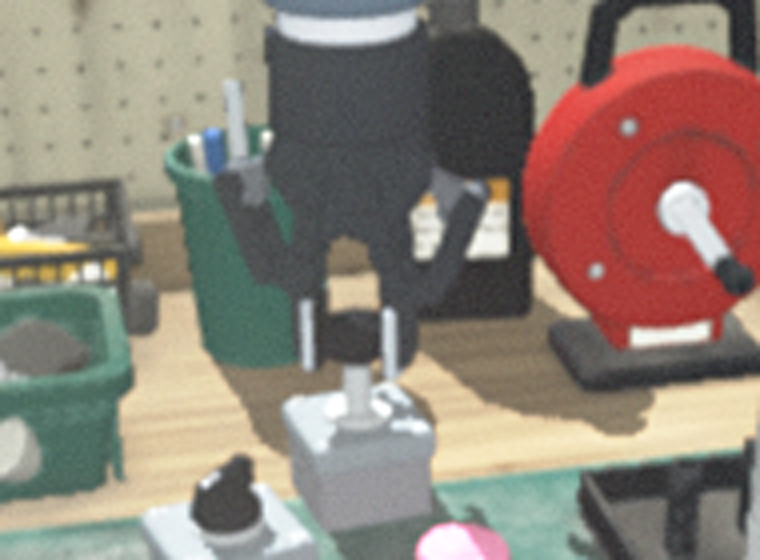

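```bash
python3 - <<'E'
from h import *
from station import ctrl,imaging
import cv2
print(ctrl.move_straight([485.6,453.4,57.5+21.5],v=20,until_force=6))
ctrl.pause(1.0)
print(ctrl.current_ft_force(),ctrl.current_position())
ctrl.set_gripper(1.0)
ctrl.pause(0.2)
print(ctrl.current_ft_force(),ctrl.current_grip_width())
ctrl.move_straight([485.6,453.4,190],v=120)
ctrl.pause(0.3)
for n in("scene","wrist"):
    c=imaging.capture(n)["pixels"][:,:,::-1]
    if n=="scene": c=cv2.resize(c[100:240,180:370],None,fx=4,fy=4,interpolation=2)
    cv2.imwrite(f"pics/{n}6.png",c)
print(ctrl.current_ft_force(),ctrl.current_position(),ctrl.current_clock())
E
```

```text
False
[ 4.86982967  5.51955167 -9.80633038] [485.64267969 453.45149828  77.71854377]
[-0.40228368  0.82035297  0.49267992] 0.9973483187472879
[-0.51475494 -0.26825673 -0.02006599] [485.53881093 453.33238392 189.68219486] 9.75
```

View pics/scene6.png

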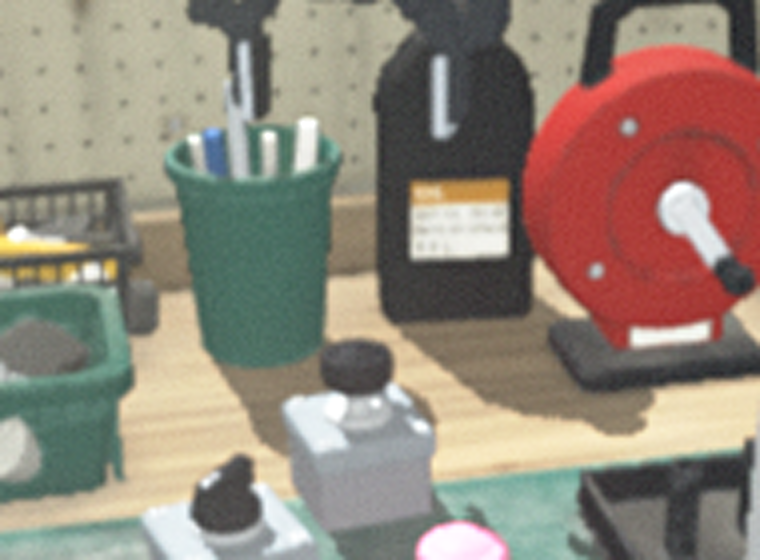

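View pics/wrist6.png

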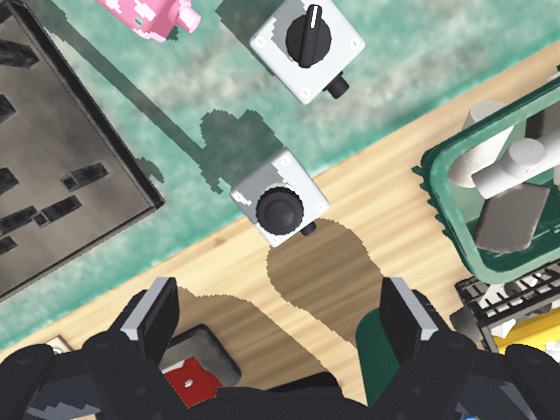

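The scene crop shows the knob head back down on its box at (356,367), where it started. The gripper is clear above it.

```bash
python3 -c "
from station import ctrl
ctrl.close_job()"
```

```text
the job is handed in; nothing more can be done
```

I pulled the mushroom knob out to about 19.5 mm of its 20 mm, held it there for 1 s, and let it spring back. I handed the job in at about 9.8 s of the 24 s allowed; no verdict was reported.

- **Which box:** the knob is on the grey box farthest back, at about (485, 453) mm. The pink look-alike was left alone. The position estimates from the three cameras disagreed by up to about 3 mm. I gripped near their average, then shifted by about 1 mm because the first light grip showed about 4 N sideways.
- **The pull:** the knob was held by its head with 60 N. The force on the tool rose to 8.3 N at 17 mm and the picture showed the neck drawn out. At the end of the final hold it read 9.8 N down and about 7 N sideways, well within the limits. The 9.8 N is slightly above the spring's 9 N, so the knob may just have touched its stop. There was no sign of slipping.
- **Last checks:** after release, the scene picture shows the knob back on its box where it started. The open gripper stood clear with its tip at 190 mm, and the tool force was about 0.6 N or less.

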